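# Square up a carving panel in its fences

### The job

Get the half-carved panel ready for carving: push it across the carving board into the corner of the two fences, so that it sits flush against both the far fence and the left fence. Then push the loose wooden batten sideways until its long side lies flush against the panel's free right-hand side. Only push with the fingers, one piece at a time: lift neither piece off the board, and leave the gouges, the mallet and the sharpening stone where they are.

Things in the scene. Friction and masses are not known exactly. Their poses are not given: they have to be found in the camera images.
- board: Fixed plywood carving board on the bench, 340 (its x) by 560 (its y) mm, 18 mm thick. Origin at the centre of its underside (top face 18 mm higher). x points away from the robot, y to the robot's left, turned up to 0.15 rad. Two dark wooden fences, 24 mm high and 22 mm thick, stand on it. The panel fully home has its origin at board x 70, y 105 mm and no yaw relative to the board.
- far_fence (a point): Foot of the far fence's inner face, on the board's top, at board x 120, y 0 mm; the fence runs along board y from -208 to 192 mm, its inner face looks to -x. Board axes.
- left_fence (a point): Foot of the left fence's inner face, on the board's top, at board x 60, y 170 mm; the fence runs along board x from -8 to 142 mm, its inner face looks to -y. Board axes. The fences meet at board x 120, y 170 mm.
- panel: Loose half-carved light wooden panel, 100 (its x) by 130 (its y) mm, 26 mm thick, a rosette raised 5 mm on its top; 0.15 to 0.29 kg, slides with up to about 4 N. Lies on the board, askew by up to 0.3 rad, its origin 70 to 100 mm (x) and 55 to 110 mm (y) short of home. Origin at the centre of its underside; its free right-hand side is its -y side.
- batten: Loose plain wooden batten on the board, right of the panel, 90 (its x, roughly along board x, within 0.2 rad) by 36 (its y) mm, 28 mm high, about 0.08 kg. Origin at the centre of its underside. Flush against the panel's -y side, its origin is 83 mm from the panel's in y.
- palm_gouge: Leave alone: small gouge, octagonal wooden handle 62 mm long and 22 mm thick, steel shaft along its x (total length about 120 mm), lying across the near left part of the board, roughly along board y. Origin under the middle of the handle, on the board.
- long_gouge: Leave alone: gouge with an octagonal handle 125 mm long and 30 mm thick, steel shaft along its x to about 190 mm from the origin, lying on the bench to the left of the board. Origin under the middle of the handle.
- mallet: Leave alone: round dark wooden carver's mallet standing head down on the bench right of the board, 84 mm across, 185 mm high. Origin at the centre of its underside.
- stone: Leave alone: sharpening stone in a wooden tray on the bench to the right of the board, nearer than the mallet, 130 (x) by 60 (y) by 34 (z) mm. Origin at the centre of its underside.
Things that resemble listed ones, but are neither listed nor needed, are in the scene too. Of the things shaped like the batten, the wooden one is meant. Of the things that look like the panel, the smaller one is meant.

How it is judged:
By the outcome, as a careful person would: the job done as asked, in the order asked, and still so for the second after the job is handed in, with the robot touching nothing.
It also fails if it takes over 58 s, if anything falls off the work surface, if the arm or the gripper's body presses on something with over 40 N, if the wrist force passes 120 N, or if a joint passes its speed limit or range.

### The arm

A 6-joint arm with a two-finger parallel gripper is mounted at the origin on the work surface. World frame = base frame: x ahead of the robot, y to its left, z up, the work surface at z = 0. Lengths are in mm, angles in rad, forces in N, time in s.
With the tool pointing down it reaches from about 275 to 725 mm from the base axis. Payload 5.6 kg.
Tool frame: the origin (TCP) lies between the finger pads; the fingertips stand 8 mm ahead of it and the grasp point (between the pads) lies 11 mm behind it; z points along the fingers, y is the line along which they close (so a half turn about z gives the same grasp; the last joint's range is limited). The gripper opens to 85 mm and grips with 20 to 120 N. Pads are 22 mm wide; open, the fingers measure 114 mm over their backs; the gripper's body (76 mm by 85 mm) begins 54 mm behind the grasp point. The pads swing forward as they close: fully open they stand 13 mm farther back than shut.
Start: joints at [-0.891, 0.255, 0.108, 0, -1.424, -0.285], TCP at [211.561, -507.676, 239.283] pointing down, gripper open.
Joint ranges: [-2.95, 2.95], [-1.21, 1.97], [-1.09, 1.5], [-2.87, 1.71], [-2.94, -0.07], [-3.05, 3.05]. Speed limits (rad/s): [2.57, 2.57, 3.14, 3.14, 3.14, 3.14].

### API

Orientations are given as a unit quaternion [w, x, y, z].
In Python, from plant import read_state, camera, camera_info, sign_off gives the robot as it stands. The module is installed in compiled form; this text tells all that it offers.
- The arm moves only by the tool jog_arm, never from a script. Its argument "rows" is a list of rows, each an object of numbers: "x", "y", "z": the shift along the tool's x, y, z in cm; "roll": the turn about the tool's z in rad. A call has 1 to 8 rows; each row shifts and turns the commanded pose from where the row before left it, along the tool's axes as they then stand; what a row does not reach is not made up. A row lasts 1/8 s, in which the tool goes at most 62.5 mm and 10.7 degrees, less where a joint would pass 70% of its speed; a pose out of reach is approached as far as the arm can. A call with a gripper value outside its range is refused whole. "gripper" is the finger opening in cm, from 0 to 8.54, set as the call begins (left out, the last holds). The fingers move at their own pace and stop on an object; "force" is the grip in N (left out, the last holds). Time passes only in rows, so rows that do not move let the fingers close. It gives the time, the measured TCP pose, the force, the opening and the grip force at its end, in the units of the state.
- read_state(): the state, without advancing time (a new reading comes with each control period).
- camera(name): name is "scene" or "side" or "wrist"; returns (picture, depth): 384x512x3 uint8, blue, green, red; 384x512 float32, mm along the optical axis (not along the pixel's ray), 0 where there is no reading.
- camera_info(name): a dict with "intrinsics" (3x3 intrinsics, pixels), "k1" (the pictures are not rectified: a ray, as slopes to the right and down, at radius r is drawn at 1 + k1 r^2 times it, then the intrinsics apply), "R" (3x3) and "t" (3): a world point X has camera coordinates R X + t. Camera axes: x right, y down, z forward; pixel columns grow to the right and rows downward; lengths in mm; the calibration is good to about 2 mm. A picture is of the moment at which its call begins: read the wrist's pose just before it. camera_info takes no time and is no camera call; for the wrist camera it gives the pose at the moment of the call.
- sign_off(): hands the job in; it is judged then, once.
The state is a dict: "time": time; "q": joint angles; "dq": joint speeds; "tau": joint torques, N m; "eef_pos": TCP position; "ee_rot": TCP orientation; "ft_force": force on the tool from outside, world axes, zero at the start; "torque": the same for the moment, N m; "gripper_width": opening from 0.0 (shut) to 1.0 (fully open); "gripper_force": force on a finger pad.
Only numpy, scipy, OpenCV 4.12 (cv2) and the standard library are available. Lean on these libraries where they do the work, as an engineer would, in place of code of your own. Each camera call takes 0.05 s, during which the arm holds its last target. There are 200 camera calls.

## Working session

There is one attempt and no reset: what is moved stays moved. The work goes in short steps, Python scripts to look and compute and a tool call to move; the robot and the scene stay as the last step left them, time stands still between calls to the robot, and variables do not carry over. Pictures are saved under pics/ and viewed, at most 10 in all, crops included, and the job is handed in when it is done.

Besides the shell and the picture viewer there is one more tool, called after ">>>" in YAML: its name, and indented under it one key for each argument. jog_arm: Moves the arm, as the interface text tells. Its arguments: {"type":"object","properties":{"rows":{"type":"array"},"gripper":{"type":"number"},"force":{"type":"number"}},"required":["rows"]}

```bash
mkdir -p pics
cat > h.py <<'E'
import numpy as np, cv2
from plant import read_state, camera, camera_info, sign_off
def ray(ci,px):
    K=np.array(ci["intrinsics"],float);k1=ci["k1"]
    px=np.atleast_2d(np.array(px,float))
    n=cv2.undistortPoints(px[:,None],K,np.array([k1,0,0,0.]))[:,0]
    R=np.array(ci["R"]);t=np.array(ci["t"])
    d=np.c_[n,np.ones(len(n))]@R
    return -R.T@t,d
def onplane(ci,px,z):
    c,d=ray(ci,px); return c+d*((z-c[2])/d[:,2])[:,None]
def proj(ci,X):
    R=np.array(ci["R"]);t=np.array(ci["t"])
    return cv2.projectPoints(np.array(X,float).reshape(-1,3),cv2.Rodrigues(R)[0],t,np.array(ci["intrinsics"],float),np.array([ci["k1"],0,0,0.]))[0][:,0]
def cloud(ci,depth):
    h,w=depth.shape; u,v=np.meshgrid(np.arange(w),np.arange(h))
    n=cv2.undistortPoints(np.c_[u.ravel(),v.ravel()].astype(float)[:,None],np.array(ci["intrinsics"],float),np.array([ci["k1"],0,0,0.]))[:,0]
    P=np.c_[n,np.ones(len(n))]*depth.reshape(-1,1)
    return ((P-np.array(ci["t"]))@np.array(ci["R"])).reshape(h,w,3)
E
python3 - <<'E'
from h import *
for n in ("scene","side"):
    ci=camera_info(n);p,d=camera(n)
    cv2.imwrite(f"pics/{n}0.png",p);np.savez(f"{n}0.npz",p=p,d=d)
    print(n,-np.array(ci["R"]).T@ci["t"],ci["k1"],ci["intrinsics"])
print(read_state())
E
```

```text
scene [1379.06239928 -210.69544512  782.1795681 ] -0.059407489537157125 [[427.59790145   0.         256.38223765]
 [  0.         427.59790145 195.37271279]
 [  0.           0.           1.        ]]
side [347.83123413 829.39597453 996.68076562] -0.018536386665883243 [[405.35488565   0.         253.01960202]
 [  0.         405.35488565 189.73343538]
 [  0.           0.           1.        ]]
{'time': 0.1, 'q': array([-8.91399177e-01,  2.55672811e-01,  1.07127547e-01, -3.82500081e-04,
       -1.42389498e+00, -2.84611242e-01]), 'dq': array([ 2.67290329e-04, -1.24192142e-03,  4.15014617e-03,  3.08154132e-03,
       -2.52503648e-03,  3.64136103e-05]), 'tau': array([-2.88384421e-03, -3.87604916e+01,  2.38473397e+01,  5.37793994e+00,
       -3.79492631e-03,  1.85369501e-06]), 'eef_pos': array([ 211.41597043, -507.28180065,  238.4976612 ]), 'ee_rot': array([-2.13408622e-04, -1.96085907e-01,  9.80586358e-01,  8.15999781e-04]), 'ft_force': array([ 0.46760866, -0.57981878, -0.72508976]), 'torque': array([-0.01062802,  0.06843189, -0.04540206]), 'gripper_force': 0.0, 'gripper_width': 0.9991006052914019}
```

View pics/scene0.png

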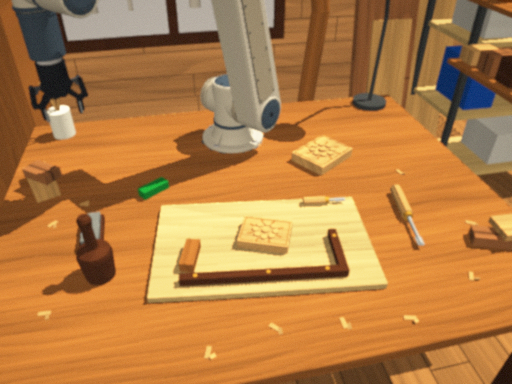

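View pics/side0.png

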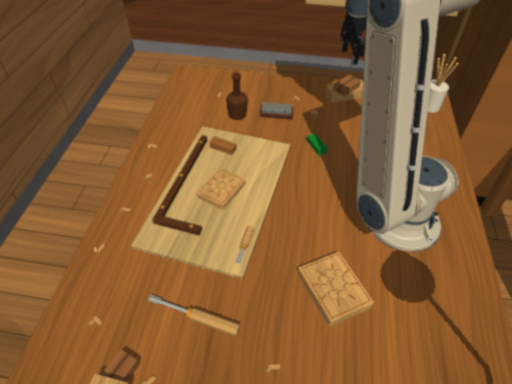

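The scene view shows the panel at (265,235), the batten at (189,255), the fence corner at (345,272) and the palm gouge at (320,201). In the side view the panel is at (221,187), the batten at (223,145) and the fence corner at (160,220).

```bash
cat > m.py <<'E'
from h import *
def meas(n,p,d,ci,tag=""):
    W=cloud(ci,d); z=W[...,2]
    hsv=cv2.cvtColor(p,cv2.COLOR_BGR2HSV)
    reg=(W[...,0]>280)&(W[...,0]<720)&(abs(W[...,1])<380)&(d>0)
    H,S,V=cv2.split(hsv)
    hi=reg&(z>33)&(z<60)
    out={}
    for nm,m,zz in (("panel",hi&(V>150)&(S<150),44),("batten",hi&(V>90)&(S>=150),46),("fence",hi&(V<=90),42),("board",reg&(z<28)&(z>8)&(V>150)&(S<140),18)):
        m=cv2.morphologyEx(m.astype(np.uint8),cv2.MORPH_OPEN,np.ones((2,2)))
        cs=cv2.findContours(m,cv2.RETR_EXTERNAL,cv2.CHAIN_APPROX_NONE)[0]
        if not cs: continue
        for c in sorted(cs,key=cv2.contourArea)[-2:]:
            if cv2.contourArea(c)<30: continue
            c=c[:,0]; P=onplane(ci,c,zz)[:,:2].astype(np.float32)
            r=cv2.minAreaRect(P); mm=np.zeros_like(m);cv2.fillPoly(mm,[c],1)
            s=mm>0
            print(n,nm,"px",c.mean(0).round(),"rect",np.round(r[0]),np.round(r[1]),round(r[2],1),"z",round(float(np.median(z[s])),1),"hsv",[int(np.median(a[s])) for a in(H,S,V)])
            print("   corners",cv2.boxPoints(r).round().tolist())
if __name__=="__main__":
    for n in("scene","side"):
        f=np.load(n+"0.npz"); meas(n,f["p"],f["d"],camera_info(n))
E
python3 m.py
```

```text
scene panel px [315. 200.] rect [481. 155.] [56. 18.] 78.1 z 36.4 hsv [20, 140, 242]
   corners [[466.0, 130.0], [484.0, 126.0], [496.0, 180.0], [478.0, 184.0]]
scene panel px [266. 233.] rect [581.  -9.] [130.  99.] 67.6 z 43.0 hsv [21, 137, 248]
   corners [[511.0, -50.0], [602.0, -88.0], [652.0, 32.0], [561.0, 69.0]]
scene batten px [190. 254.] rect [ 623. -208.] [39. 98.] 72.0 z 43.9 hsv [14, 187, 215]
   corners [[571.0, -211.0], [664.0, -241.0], [676.0, -204.0], [583.0, -174.0]]
scene batten px [238. 274.] rect [ 714. -105.] [271.  21.] 82.3 z 40.1 hsv [10, 182, 118]
   corners [[686.0, -238.0], [706.0, -240.0], [742.0, 28.0], [722.0, 31.0]]
scene board px [249. 249.] rect [594. -18.] [556. 343.] 82.2 z 16.9 hsv [24, 109, 249]
   corners [[386.0, -271.0], [726.0, -317.0], [801.0, 234.0], [461.0, 281.0]]
side panel px [249. 236.] rect [457. 165.] [60. 21.] 82.6 z 37.7 hsv [17, 146, 187]
   corners [[442.0, 136.0], [463.0, 133.0], [471.0, 193.0], [450.0, 196.0]]
side panel px [221. 187.] rect [573.  -8.] [106.  77.] 68.4 z 44.5 hsv [17, 148, 196]
   corners [[518.0, -43.0], [590.
[... 155 characters left out ...]
[511.0, -45.0], [640.0, 22.0], [604.0, 92.0]]
side batten px [224. 145.] rect [ 606. -197.] [45. 96.] 73.4 z 43.9 hsv [14, 182, 148]
   corners [[553.0, -205.0], [645.0, -232.0], [658.0, -189.0], [566.0, -161.0]]
side fence px [176. 224.] rect [672. 161.] [22. 91.] 80.5 z 40.3 hsv [11, 175, 84]
   corners [[625.0, 158.0], [715.0, 143.0], [719.0, 164.0], [629.0, 179.0]]
side fence px [195. 156.] rect [ 691. -130.] [194.  21.] 82.1 z 39.8 hsv [12, 172, 79]
   corners [[667.0, -225.0], [688.0, -228.0], [714.0, -35.0], [694.0, -32.0]]
side board px [219. 196.] rect [579. -11.] [561. 337.] 82.4 z 17.9 hsv [19, 129, 195]
   corners [[375.0, -267.0], [709.0, -311.0], [783.0, 245.0], [449.0, 289.0]]
```

>>> jog_arm:
  rows:
    - {"roll": 0.177,"z": -3}
    - {"roll": 0.177,"z": -3}
    - {"roll": 0.176,"z": -3}
    - {"x": -2.6,"y": 4.9}
    - {"x": -2.6,"y": 4.9}
    - {"x": -2.6,"y": 4.9}
    - {"x": -2.6,"y": 4.9}
    - {"x": -2.6,"y": 4.9}

```text
invalid input at $.rows[0]: expected keys x, y, z, roll
```

>>> jog_arm:
  rows:
    - {"x": -2.6,"y": 4.9}
    - {"x": -2.6,"y": 4.9}
    - {"x": -2.6,"y": 4.9}
    - {"x": -2.6,"y": 4.9}
    - {"x": -2.6,"y": 4.9}
    - {"x": 0}
    - {"x": 0}

```text
invalid input at $.rows[0]: expected keys x, y, z, roll
```

Run:
```python
from h import *
s=read_state();print(s["time"],s["eef_pos"],s["ee_rot"])
ci=camera_info("wrist");p,d=camera("wrist");cv2.imwrite("pics/w1.png",p)
import pickle;pickle.dump((p,d,ci,s),open("w1.pkl","wb"))
R=np.array(ci["R"]);print(-R.T@ci["t"],R[2])
from m import meas
meas("wrist",p,d,ci)
```

```text
0.1 [ 211.41597043 -507.28180065  238.4976612 ] [-2.13408622e-04 -1.96085907e-01  9.80586358e-01  8.15999781e-04]
[ 151.29433702 -532.60022732  372.69651641] [ 0.23969377  0.10164236 -0.96551319]
```

View pics/w1.png

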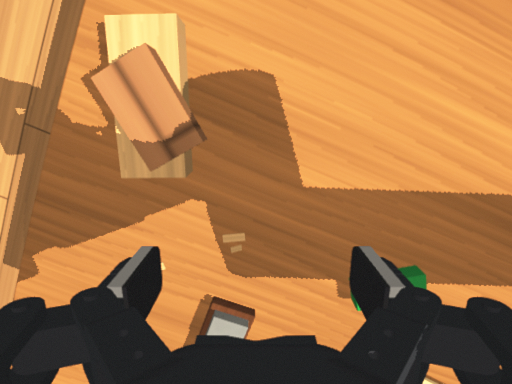

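The rows need all keys. The wrist picture, still at the start pose, shows the open fingers at (135,280) and (375,280) and only bench clutter.

>>> jog_arm:
  rows:
    - {"x": 0,"y": 0,"roll": 0.177,"z": -3}
    - {"x": 0,"y": 0,"roll": 0.177,"z": -3}
    - {"x": 0,"y": 0,"roll": 0.176,"z": -3}
    - {"x": -2.6,"y": 4.9,"z": 0,"roll": 0}
    - {"x": -2.6,"y": 4.9,"z": 0,"roll": 0}
    - {"x": -2.6,"y": 4.9,"z": 0,"roll": 0}
    - {"x": -2.6,"y": 4.9,"z": 0,"roll": 0}
    - {"x": -2.6,"y": 4.9,"z": 0,"roll": 0}

```text
time: 1.15
eef_pos: [374.0, -280.7, 329.1]
ee_rot: [-0.0, 0.068, 0.998, 0.0]
ft_force: [1.1, -0.3, 0.2]
gripper_width: 1.001
gripper_force: 0.0
```

>>> jog_arm:
  rows:
    - {"x": -1.6,"y": 4.9,"z": 0,"roll": 0}
    - {"x": -1.6,"y": 4.9,"z": 0,"roll": 0}
    - {"x": -1.6,"y": 4.9,"z": 0,"roll": 0}
    - {"x": -1.6,"y": 4.9,"z": 0,"roll": 0}
    - {"x": -1.6,"y": 4.9,"z": 0,"roll": 0}
    - {"x": 0,"y": 0,"z": 0,"roll": 0}
    - {"x": 0,"y": 0,"z": 0,"roll": 0}

```text
time: 2.02
eef_pos: [485.6, -50.4, 329.1]
ee_rot: [-0.0, 0.067, 0.998, -0.0]
ft_force: [-0.4, 0.9, 0.8]
gripper_width: 1.0
gripper_force: 0.0
```

```bash
cat > w.py <<'E'
from h import *
import sys,pickle
from m import meas
k=sys.argv[1]
s=read_state();print(s["time"],s["eef_pos"],s["ee_rot"],s["q"].round(2))
ci=camera_info("wrist");p,d=camera("wrist");cv2.imwrite(f"pics/{k}.png",p)
pickle.dump((p,d,ci,s),open(k+".pkl","wb"))
meas("wrist",p,d,ci)
E
python3 w.py w2
```

```text
2.025 [485.567582   -50.43400166 329.07790843] [-3.09679018e-04  6.72292521e-02  9.97737493e-01 -1.61928328e-04] [ 0.22  0.12  0.17  0.   -1.62 -1.92]
wrist panel px [410. 127.] rect [464. 158.] [62. 21.] 82.8 z 38.8 hsv [16, 141, 200]
   corners [[449.0, 128.0], [470.0, 126.0], [478.0, 188.0], [457.0, 190.0]]
wrist panel px [292. 224.] rect [578.  -9.] [116.  85.] 67.7 z 43.9 hsv [16, 141, 210]
   corners [[516.0, -47.0], [595.0, -79.0], [639.0, 28.0], [560.0, 60.0]]
wrist batten px [265. 310.] rect [707. -70.] [138.  14.] 82.3 z 41.9 hsv [11, 171, 92]
   corners [[690.0, -137.0], [704.0, -139.0], [723.0, -2.0], [709.0, -0.0]]
wrist batten px [165. 260.] rect [ 612. -206.] [37. 94.] 73.3 z 45.3 hsv [14, 174, 159]
   corners [[561.0, -210.0], [651.0, -237.0], [662.0, -201.0], [572.0, -174.0]]
wrist fence px [407. 242.] rect [637. 154.] [22. 76.] 80.5 z 41.5 hsv [11, 170, 86]
   corners [[598.0, 149.0], [673.0, 137.0], [677.0, 159.0], [602.0, 171.0]]
wrist fence px [251. 306.] rect [705. -82.] [315.  23.] 82.8 z 41.2 hsv [11, 170, 85]
   corners [[673.0, -237.0], [696.0, -240.0], [736.0, 73.0], [713.0, 76.0]]
wrist board px [125. 251.] rect [ 595. -268.] [29. 95.] 28.8 z 17.7 hsv [19, 123, 203]
   corners [[560.0, -233.0], [605.0, -317.0], [631.0, -303.0], [585.0, -219.0]]
wrist board px [297. 198.] rect [562. -14.] [559. 290.] 82.3 z 17.8 hsv [19, 123, 212]
   corners [[381.0, -271.0], [668.0, -310.0], [743.0, 244.0], [456.0, 283.0]]
```

View pics/w2.png

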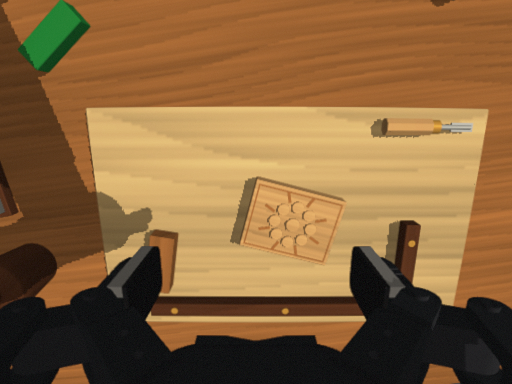

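The wrist view shows the panel at (292,222), the batten at (163,260), the left fence at (408,250), the far fence along row 308 and the gouge at (425,127). Next I check the open tips' height against the TCP.

Run:
```python
from h import *;import pickle
p,d,ci,s=pickle.load(open("w2.pkl","rb"))
W=cloud(ci,d)-s["eef_pos"];R=np.c_[[-.991,.134,0],[.134,.991,0],[0,0,-1]]
T=W@R
m=(d>0)&(d<250)
for side in(-1,1):
    q=T[m&(T[...,1]*side>0)&(T[...,1]*side<75)]; t=q[q[:,2]>np.percentile(q[:,2],99.5)-12]
    print(side,"tip z(tool)",np.percentile(q[:,2],99.5),"range x",np.percentile(t[:,0],[1,99]),"y",np.percentile(t[:,1],[1,99]))
```

```text
-1 tip z(tool) -8.243818666638035 range x [-11.10024592  11.01451587] y [-55.78022789 -41.952216  ]
1 tip z(tool) -8.092275859037924 range x [-11.0331518   11.00328633] y [42.33078627 56.06483726]
```

>>> jog_arm:
  rows:
    - {"x": 0.6,"y": 2.5,"z": 4,"roll": 0}
    - {"x": 0.6,"y": 2.4,"z": 4,"roll": 0}
    - {"x": 0,"y": 0,"z": 5,"roll": 0}
    - {"x": 0,"y": 0,"z": 5,"roll": 0}
    - {"x": 0,"y": 0,"z": 4,"roll": 0}
    - {"x": 0,"y": 0,"z": 3,"roll": 0}
    - {"x": 0,"y": 0,"z": 0,"roll": 0}

```text
time: 2.95
eef_pos: [478.6, -1.7, 77.8]
ee_rot: [-0.002, 0.068, 0.998, -0.001]
ft_force: [-1.2, 0.2, 0.2]
gripper_width: 0.999
gripper_force: 0.0
```

>>> jog_arm:
  rows:
    - {"x": 0,"y": 0,"z": 3,"roll": 0}
    - {"x": 0,"y": 0,"z": 2.7,"roll": 0}
    - {"x": -1,"y": 0,"z": 0,"roll": 0}
    - {"x": -1,"y": 0,"z": 0,"roll": 0}
    - {"x": -0.8,"y": 0,"z": 0,"roll": 0}
    - {"x": -0.8,"y": 0,"z": 0,"roll": 0}
    - {"x": -0.8,"y": 0,"z": 0,"roll": 0}

```text
time: 3.82
eef_pos: [524.6, -6.3, 22.5]
ee_rot: [0.0, 0.068, 0.998, 0.0]
ft_force: [-1.2, -0.4, 0.3]
gripper_width: 1.0
gripper_force: 0.6
```

>>> jog_arm:
  rows:
    - {"x": -0.8,"y": 0,"z": 0,"roll": 0}
    - {"x": -0.8,"y": 0,"z": 0,"roll": 0}
    - {"x": -0.8,"y": 0,"z": 0,"roll": 0}
    - {"x": -0.8,"y": 0,"z": 0,"roll": 0}
    - {"x": -0.8,"y": 0,"z": 0,"roll": 0}
    - {"x": 0,"y": 0,"z": 0,"roll": 0}

```text
time: 4.58
eef_pos: [564.7, -11.6, 22.3]
ee_rot: [0.001, 0.068, 0.998, 0.0]
ft_force: [0.4, 0.4, -0.3]
gripper_width: 1.0
gripper_force: 0.0
```

Run:
```python
from h import *
p,d=camera("scene");p2,d2=camera("side")
cv2.imwrite("pics/c1.png",np.hstack([cv2.resize(p[170:310,130:390],(400,215)),cv2.resize(p2[110:280,120:320],(400,215))]))
```

```text
(no output)
```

View pics/c1.png

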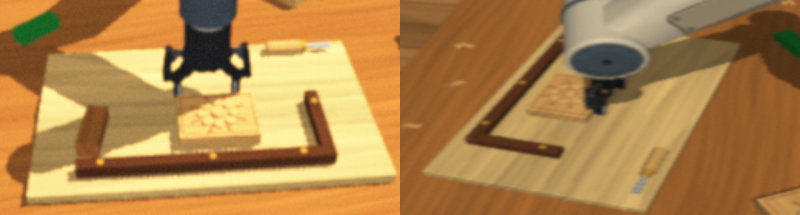

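The crops show the panel squared against both fingers (left crop at (218,120)), still short of the far fence. I keep pushing.

>>> jog_arm:
  rows:
    - {"x": -0.7,"y": 0,"z": 0,"roll": 0}
    - {"x": -0.7,"y": 0,"z": 0,"roll": 0}
    - {"x": -0.7,"y": 0,"z": 0,"roll": 0}
    - {"x": -0.4,"y": 0,"z": 0,"roll": 0}
    - {"x": 0,"y": 0,"z": 0,"roll": 0}

```text
time: 5.3
eef_pos: [589.1, -15.0, 22.3]
ee_rot: [0.0, 0.068, 0.998, 0.0]
ft_force: [-0.3, 0.0, 1.0]
gripper_width: 0.999
gripper_force: 0.0
```

>>> jog_arm:
  rows:
    - {"x": -0.2,"y": 0,"z": 0,"roll": 0}
    - {"x": -0.2,"y": 0,"z": 0,"roll": 0}

```text
time: 5.55
eef_pos: [592.2, -15.5, 22.3]
ee_rot: [-0.0, 0.068, 0.998, -0.0]
ft_force: [-2.1, -0.3, 1.5]
gripper_width: 1.003
gripper_force: 0.9
```

>>> jog_arm:
  rows:
    - {"x": -0.2,"y": 0,"z": 0,"roll": 0}

```text
time: 5.68
eef_pos: [594.1, -15.8, 22.2]
ee_rot: [-0.0, 0.068, 0.998, -0.0]
ft_force: [-6.2, 0.2, 4.8]
gripper_width: 1.001
gripper_force: 3.9
```

>>> jog_arm:
  rows:
    - {"x": -0.15,"y": 0,"z": 0,"roll": 0}
    - {"x": 0,"y": 0,"z": 0,"roll": 0}

```text
time: 5.92
eef_pos: [594.1, -15.9, 22.0]
ee_rot: [-0.002, 0.068, 0.998, -0.0]
ft_force: [-6.3, 1.6, 3.6]
gripper_width: 0.999
gripper_force: 3.6
```

The panel met the far fence (position stopped, steady force). I back off, lift and turn for the sideways push.

>>> jog_arm:
  rows:
    - {"x": 1.5,"y": 0,"z": 0,"roll": 0}
    - {"x": 1.5,"y": 0,"z": -2,"roll": 0}
    - {"x": 0,"y": 0,"z": -5,"roll": 0}
    - {"x": 0,"y": 0,"z": -5,"roll": 0}
    - {"x": 0,"y": -3.4,"z": -4,"roll": 0}
    - {"x": -3,"y": -3.4,"z": 0,"roll": 0}
    - {"x": -3,"y": -3.4,"z": 0,"roll": 0}
    - {"x": -3,"y": 0,"z": 0,"roll": 0}

```text
time: 6.92
eef_pos: [642.5, -127.9, 182.7]
ee_rot: [0.001, 0.069, 0.998, -0.0]
ft_force: [-0.4, -0.4, -0.1]
gripper_width: 0.999
gripper_force: 0.0
```

>>> jog_arm:
  gripper: 5.5
  rows:
    - {"x": 0,"y": 0,"z": 0,"roll": -0.1745}
    - {"x": 0,"y": 0,"z": 0,"roll": -0.1745}
    - {"x": 0,"y": 0,"z": 0,"roll": -0.1745}
    - {"x": 0,"y": 0,"z": 0,"roll": -0.1745}
    - {"x": 0,"y": 0,"z": 0,"roll": -0.1745}
    - {"x": 0,"y": 0,"z": 0,"roll": -0.1745}
    - {"x": 0,"y": 0,"z": 0,"roll": -0.1745}
    - {"x": 0,"y": 0,"z": 0,"roll": -0.1745}

```text
time: 7.92
eef_pos: [642.1, -125.2, 182.4]
ee_rot: [0.0, -0.592, 0.806, -0.0]
ft_force: [0.2, 0.7, -0.4]
gripper_width: 0.649
gripper_force: 0.0
```

>>> jog_arm:
  rows:
    - {"x": 0,"y": 0,"z": 0,"roll": -0.1748}
    - {"x": 0,"y": 0,"z": 0,"roll": 0}

```text
time: 8.18
eef_pos: [642.0, -125.2, 182.4]
ee_rot: [0.0, -0.657, 0.754, -0.0]
ft_force: [-0.6, -0.2, -0.0]
gripper_width: 0.642
gripper_force: 0.0
```

Run:
```python
from h import *
s=read_state();print(s["eef_pos"],s["q"].round(2))
ci=camera_info("wrist");p,d=camera("wrist");W=cloud(ci,d)
O=np.array([585.1,-16.7]);th=-.134;X=np.array([np.cos(th),np.sin(th)]);Y=np.array([-X[1],X[0]])
B=W[...,:2]-O;bx=B@X;by=B@Y;z=W[...,2]
# panel right edge / batten left edge by height at several x
for x in(30,45,60,75,90,105):
    m=(d>0)&(abs(bx-x)<4)&(z>38)&(z<49)
    pm=m&(by>-100)&(by<80);bm=m&(by<-110)
    print(x,"panel min y",np.percentile(by[pm],1).round(1) if pm.sum()>5 else None,"batten max y",np.percentile(by[bm],99).round(1) if bm.sum()>5 else None)
T=s["eef_pos"][2]-z;m=(d>0)&(d<260)&(abs(bx-(s["eef_pos"][:2]-O)@X)<60)
print("tip",np.percentile(T[m],99.5),"tcp board",(s["eef_pos"][:2]-O)@X,(s["eef_pos"][:2]-O)@Y)
cv2.imwrite("pics/w3.png",p)
```

```text
[ 641.98330597 -125.2408527   182.35059552] [ 0.05  0.48  0.3   0.   -1.39 -0.18]
30 panel min y -50.5 batten max y -165.3
45 panel min y -50.5 batten max y -167.8
60 panel min y -50.4 batten max y -170.2
75 panel min y -50.4 batten max y -173.1
90 panel min y -50.6 batten max y -175.6
105 panel min y -50.5 batten max y None
tip 140.6265326384354 tcp board 70.87435792402187 -99.96825791996407
```

View pics/w3.png

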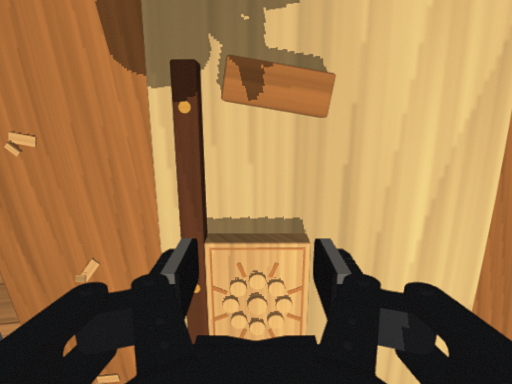

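The wrist view shows the panel flush with the far fence (panel edge at (205,240)), and its free side at board y ≈ -50.5. The batten is at (278,87), clear of the fingers.

>>> jog_arm:
  rows:
    - {"x": 0,"y": 0,"z": 5,"roll": 0}
    - {"x": 0,"y": 0,"z": 5,"roll": 0}
    - {"x": 0,"y": 0,"z": 4,"roll": 0}
    - {"x": 0,"y": 0,"z": 1.4,"roll": 0}
    - {"x": -1.5,"y": 0,"z": 0,"roll": 0}
    - {"x": -1.5,"y": 0,"z": 0,"roll": 0}
    - {"x": -0.8,"y": 0,"z": 0,"roll": 0}
    - {"x": -0.8,"y": 0,"z": 0,"roll": 0}

```text
time: 9.22
eef_pos: [648.6, -79.1, 29.7]
ee_rot: [0.001, -0.658, 0.753, -0.001]
ft_force: [-0.7, -1.9, 1.0]
gripper_width: 0.642
gripper_force: 1.0
```

>>> jog_arm:
  rows:
    - {"x": -0.8,"y": 0,"z": 0,"roll": 0}
    - {"x": -0.8,"y": 0,"z": 0,"roll": 0}
    - {"x": -0.8,"y": 0,"z": 0,"roll": 0}
    - {"x": -0.8,"y": 0,"z": 0,"roll": 0}
    - {"x": -0.8,"y": 0,"z": 0,"roll": 0}
    - {"x": -0.8,"y": 0,"z": 0,"roll": 0}
    - {"x": -0.8,"y": 0,"z": 0,"roll": 0}

```text
time: 10.1
eef_pos: [655.3, -23.5, 28.2]
ee_rot: [-0.0, -0.658, 0.753, 0.0]
ft_force: [-0.3, -2.5, 1.4]
gripper_width: 0.643
gripper_force: 1.0
```

>>> jog_arm:
  rows:
    - {"x": -0.7,"y": 0,"z": 0,"roll": 0}
    - {"x": -0.5,"y": 0,"z": 0,"roll": 0}
    - {"x": -0.3,"y": 0,"z": 0,"roll": 0}

```text
time: 10.48
eef_pos: [657.3, -8.9, 28.2]
ee_rot: [-0.0, -0.658, 0.753, 0.0]
ft_force: [-0.4, -1.4, 1.6]
gripper_width: 0.647
gripper_force: 0.9
```

>>> jog_arm:
  rows:
    - {"x": -0.4,"y": 0,"z": 0,"roll": 0}
    - {"x": -0.3,"y": 0,"z": 0,"roll": 0}
    - {"x": -0.2,"y": 0,"z": 0,"roll": 0}

```text
time: 10.85
eef_pos: [658.5, -0.1, 28.2]
ee_rot: [-0.0, -0.658, 0.753, 0.0]
ft_force: [-0.6, -1.7, 0.8]
gripper_width: 0.643
gripper_force: 0.9
```

>>> jog_arm:
  rows:
    - {"x": -0.2,"y": 0,"z": 0,"roll": 0}
    - {"x": 0,"y": 0,"z": 0,"roll": 0}

```text
time: 11.1
eef_pos: [658.7, 0.8, 28.3]
ee_rot: [-0.001, -0.658, 0.753, -0.0]
ft_force: [0.1, -4.8, 0.3]
gripper_width: 0.646
gripper_force: 2.4
```

>>> jog_arm:
  rows:
    - {"x": -0.15,"y": 0,"z": 0,"roll": 0}
    - {"x": 0,"y": 0,"z": 0,"roll": 0}

```text
time: 11.35
eef_pos: [658.7, 0.8, 28.3]
ee_rot: [-0.002, -0.658, 0.753, -0.001]
ft_force: [0.9, -8.1, -0.2]
gripper_width: 0.64
gripper_force: 4.6
```

The left fence is reached. I back off, lift, and check both contacts.

>>> jog_arm:
  rows:
    - {"x": 1.5,"y": 0,"z": 0,"roll": 0}
    - {"x": 0.5,"y": 0,"z": -3,"roll": 0}
    - {"x": 0,"y": 0,"z": -6,"roll": 0}
    - {"x": 0,"y": 0,"z": -6,"roll": 0}
    - {"x": -2,"y": 0,"z": -5,"roll": 0}
    - {"x": -2,"y": 0,"z": -3,"roll": 0}
    - {"x": 0,"y": 0,"z": 0,"roll": 0}
    - {"x": 0,"y": 0,"z": 0,"roll": 0}

```text
time: 12.35
eef_pos: [661.3, 23.1, 257.1]
ee_rot: [-0.0, -0.658, 0.753, 0.001]
ft_force: [0.1, -0.2, -0.8]
gripper_width: 0.644
gripper_force: 0.0
```

```bash
cat > chk.py <<'E'
from h import *
import sys
s=read_state();print(s["time"],s["eef_pos"])
ci=camera_info("wrist");p,d=camera("wrist");W=cloud(ci,d)
O=np.array([585.1,-18.5]);th=-.134;X=np.array([np.cos(th),np.sin(th)]);Y=np.array([-X[1],X[0]])
B=W[...,:2]-O;bx=B@X;by=B@Y;z=W[...,2]
print("tcp board",(s["eef_pos"][:2]-O)@X,(s["eef_pos"][:2]-O)@Y)
v=(d>0)&(z>40)&(z<52)
light=cv2.cvtColor(p,cv2.COLOR_BGR2HSV)[...,2]>120
for y in(50,80,105,130,155):
    m=v&light&(abs(by-y)<4)&(bx>0)&(bx<118)
    print("y",y,"panel x",np.percentile(bx[m],[1,99]).round(1) if m.sum()>5 else None)
for x in(30,50,70,90,110):
    m=v&light&(abs(bx-x)<4)&(by<172)
    print("x",x,"top y",[np.percentile(by[m&k],[1,99]).round(1).tolist() for k in(by>35,by<=35) if (m&k).sum()>5])
cv2.imwrite(f"pics/{sys.argv[1]}.png",p)
E
python3 chk.py w4
```

```text
12.35 [661.26206816  23.05150273 257.11595425]
tcp board 69.92805422513429 51.354213446638994
y 50 panel x [ 20.4 117.1]
y 80 panel x [ 20.3 117.1]
y 105 panel x [ 20.4 116.4]
y 130 panel x [ 19.9 116.8]
y 155 panel x [ 20.3 117.7]
x 30 top y [[41.0, 168.0]]
x 50 top y [[41.0, 168.4]]
x 70 top y [[41.3, 168.1]]
x 90 top y [[41.3, 168.1]]
x 110 top y [[40.9, 168.1]]
```

View pics/w4.png

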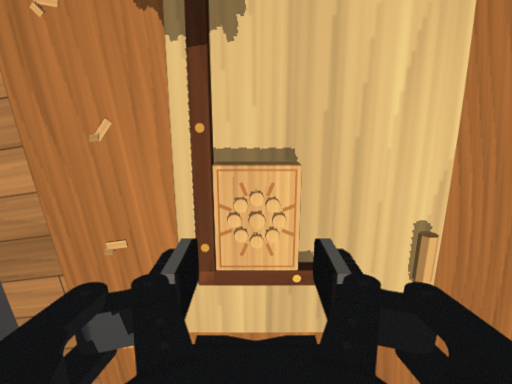

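The picture shows the panel in the corner: left image edge on the far fence at column 212, its foot at row 270 on the left fence. It measures x 20.3 constant (home 20) and y 41 (home 40), so it is home. Before passing right of the batten, I locate the mallet and stone from the stored views.

Run:
```python
from h import *
O=np.array([585.1,-18.5]);th=-.134;X=np.array([np.cos(th),np.sin(th)]);Y=np.array([-X[1],X[0]])
for n in("scene","side"):
    f=np.load(n+"0.npz");W=cloud(camera_info(n),f["d"]);z=W[...,2];B=W[...,:2]-O;bx=B@X;by=B@Y
    for nm,lo,hi in(("mallet+",60,230),("low",20,60)):
        m=(f["d"]>0)&(z>lo)&(z<hi)&(by<-281)&(by>-480)&(bx>-200)&(bx<200)
        print(n,nm,"bx",np.percentile(bx[m],[2,50,98]).round(),"by",np.percentile(by[m],[2,50,98]).round(),"zmax",z[m].max().round())
```

```text
scene mallet+ bx [ 51.  85. 113.] by [-439. -400. -367.] zmax 186.0
scene low bx [-128.   92.  113.] by [-470. -415. -368.] zmax 60.0
side mallet+ bx [ 33.  67. 103.] by [-427. -394. -366.] zmax 187.0
side low bx [-127.  -41.   97.] by [-476. -436. -368.] zmax 59.0
```

>>> jog_arm:
  rows:
    - {"x": 5.8,"y": 0.4,"z": 0,"roll": 0}
    - {"x": 5.8,"y": 0.4,"z": 0,"roll": 0}
    - {"x": 5.8,"y": 0.4,"z": 0,"roll": 0}
    - {"x": 5.8,"y": 0.3,"z": 0,"roll": 0}
    - {"x": 5.7,"y": 0.3,"z": 0,"roll": 0}
    - {"x": 0,"y": 0,"z": 5,"roll": 0}
    - {"x": 0,"y": 0,"z": 0,"roll": 0}
    - {"x": 0,"y": 0,"z": 0,"roll": 0}

```text
time: 13.4
eef_pos: [605.4, -261.1, 209.6]
ee_rot: [-0.0, -0.658, 0.753, -0.001]
ft_force: [0.4, 1.6, 0.2]
gripper_width: 0.646
gripper_force: 0.0
```

```bash
python3 chk.py w5 | head -2
```

```text
13.4 [ 605.37732104 -261.14955984  209.6174484 ]
tcp board 52.51336516242384 -237.7652731514527
```

View pics/w5.png

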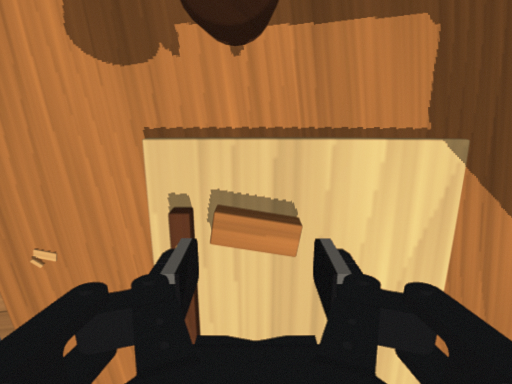

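The picture shows the batten at (257,230), centred between the fingers, with the mallet clear at (230,15). I descend behind it and push.

>>> jog_arm:
  rows:
    - {"x": 0,"y": 0,"z": 5,"roll": 0}
    - {"x": 0,"y": 0,"z": 5,"roll": 0}
    - {"x": 0,"y": 0,"z": 5,"roll": 0}
    - {"x": 0,"y": 0,"z": 2,"roll": 0}
    - {"x": 0,"y": 0,"z": 1.1,"roll": 0}
    - {"x": -0.8,"y": 0,"z": 0,"roll": 0}

```text
time: 14.2
eef_pos: [607.0, -252.9, 28.3]
ee_rot: [0.0, -0.658, 0.753, -0.001]
ft_force: [0.5, -0.4, 0.9]
gripper_width: 0.646
gripper_force: 0.0
```

>>> jog_arm:
  rows:
    - {"x": -0.6,"y": 0,"z": 0,"roll": 0}
    - {"x": -0.6,"y": 0,"z": 0,"roll": 0}
    - {"x": -0.6,"y": 0,"z": 0,"roll": 0}
    - {"x": -0.6,"y": 0,"z": 0,"roll": 0}
    - {"x": -0.6,"y": 0,"z": 0,"roll": 0}
    - {"x": -0.6,"y": 0,"z": 0,"roll": 0}
    - {"x": -0.6,"y": 0,"z": 0,"roll": 0}
    - {"x": -0.6,"y": 0,"z": 0,"roll": 0}

```text
time: 15.2
eef_pos: [612.5, -205.1, 27.3]
ee_rot: [-0.0, -0.658, 0.753, 0.0]
ft_force: [0.3, -0.8, 0.6]
gripper_width: 0.644
gripper_force: 0.4
```

>>> jog_arm:
  rows:
    - {"x": -0.7,"y": 0,"z": 0,"roll": 0}
    - {"x": -0.7,"y": 0,"z": 0,"roll": 0}
    - {"x": -0.7,"y": 0,"z": 0,"roll": 0}
    - {"x": -0.7,"y": 0,"z": 0,"roll": 0}
    - {"x": -0.7,"y": 0,"z": 0,"roll": 0}
    - {"x": -0.7,"y": 0,"z": 0,"roll": 0}
    - {"x": -0.7,"y": 0,"z": 0,"roll": 0}
    - {"x": -0.7,"y": 0,"z": 0,"roll": 0}

```text
time: 16.2
eef_pos: [620.0, -149.5, 27.3]
ee_rot: [-0.0, -0.658, 0.753, 0.0]
ft_force: [0.1, -0.7, -0.0]
gripper_width: 0.644
gripper_force: 0.3
```

Run:
```python
from h import *
s=read_state();O=np.array([585.1,-18.5]);th=-.134;X=np.array([np.cos(th),np.sin(th)]);Y=np.array([-X[1],X[0]])
print(s["eef_pos"],(s["eef_pos"][:2]-O)@X,(s["eef_pos"][:2]-O)@Y)
p,d=camera("scene");p2,d2=camera("side")
cv2.imwrite("pics/c2.png",np.hstack([cv2.resize(p[170:310,130:390],(400,215)),cv2.resize(p2[110:280,120:320],(400,215))]))
```

```text
[ 620.04253328 -149.48604059   27.25225189] 52.12893726056766 -125.14350707179133
```

View pics/c2.png

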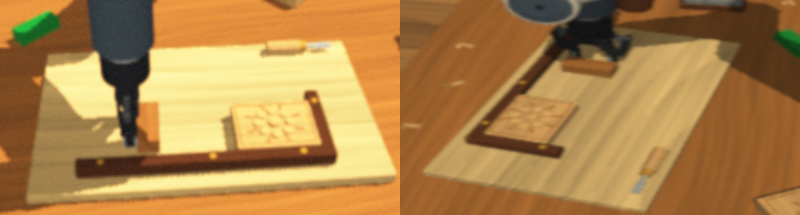

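The crops show the batten squared against the fingers, and the panel still in the corner.

>>> jog_arm:
  rows:
    - {"x": -0.7,"y": 0,"z": 0,"roll": 0}
    - {"x": -0.7,"y": 0,"z": 0,"roll": 0}
    - {"x": -0.7,"y": 0,"z": 0,"roll": 0}
    - {"x": -0.7,"y": 0,"z": 0,"roll": 0}
    - {"x": -0.7,"y": 0,"z": 0,"roll": 0}
    - {"x": -0.7,"y": 0,"z": 0,"roll": 0}
    - {"x": -0.7,"y": 0,"z": 0,"roll": 0}
    - {"x": -0.7,"y": 0,"z": 0,"roll": 0}

```text
time: 17.3
eef_pos: [627.6, -94.0, 27.3]
ee_rot: [0.0, -0.658, 0.753, -0.0]
ft_force: [-0.9, -1.1, -0.9]
gripper_width: 0.641
gripper_force: 0.2
```

>>> jog_arm:
  rows:
    - {"x": -0.7,"y": 0,"z": 0,"roll": 0}
    - {"x": -0.7,"y": 0,"z": 0,"roll": 0}
    - {"x": -0.7,"y": 0,"z": 0,"roll": 0}
    - {"x": -0.7,"y": 0,"z": 0,"roll": 0}
    - {"x": -0.7,"y": 0,"z": 0,"roll": 0}
    - {"x": -0.6,"y": 0,"z": 0,"roll": 0}
    - {"x": -0.5,"y": 0,"z": 0,"roll": 0}
    - {"x": -0.4,"y": 0,"z": 0,"roll": 0}

```text
time: 18.3
eef_pos: [634.3, -44.6, 27.3]
ee_rot: [-0.0, -0.658, 0.753, 0.0]
ft_force: [0.3, -1.0, -1.3]
gripper_width: 0.644
gripper_force: 0.2
```

>>> jog_arm:
  rows:
    - {"x": -0.4,"y": 0,"z": 0,"roll": 0}
    - {"x": -0.3,"y": 0,"z": 0,"roll": 0}
    - {"x": -0.2,"y": 0,"z": 0,"roll": 0}

```text
time: 18.68
eef_pos: [635.5, -35.9, 27.3]
ee_rot: [-0.0, -0.658, 0.753, -0.0]
ft_force: [0.0, -0.4, 0.3]
gripper_width: 0.645
gripper_force: 0.2
```

>>> jog_arm:
  rows:
    - {"x": -0.2,"y": 0,"z": 0,"roll": 0}
    - {"x": 0,"y": 0,"z": 0,"roll": 0}

```text
time: 18.92
eef_pos: [635.8, -33.9, 27.3]
ee_rot: [0.0, -0.658, 0.753, -0.0]
ft_force: [-0.5, 0.4, 0.5]
gripper_width: 0.64
gripper_force: 0.0
```

>>> jog_arm:
  rows:
    - {"x": -0.15,"y": 0,"z": 0,"roll": 0}
    - {"x": -0.1,"y": 0,"z": 0,"roll": 0}

```text
time: 19.18
eef_pos: [636.1, -32.5, 27.4]
ee_rot: [-0.001, -0.658, 0.753, -0.0]
ft_force: [0.1, -6.7, 0.1]
gripper_width: 0.645
gripper_force: 3.1
```

>>> jog_arm:
  rows:
    - {"x": -0.1,"y": 0,"z": 0,"roll": 0}
    - {"x": 0,"y": 0,"z": 0,"roll": 0}

```text
time: 19.42
eef_pos: [636.0, -32.4, 27.4]
ee_rot: [-0.001, -0.658, 0.753, -0.001]
ft_force: [-0.4, -7.8, -0.3]
gripper_width: 0.641
gripper_force: 3.6
```

Firm contact exactly where expected. I retreat and verify.

>>> jog_arm:
  rows:
    - {"x": 1,"y": 0,"z": 0,"roll": 0}
    - {"x": 1.5,"y": 0,"z": 0,"roll": 0}
    - {"x": 0,"y": 0,"z": -6,"roll": 0}
    - {"x": 0,"y": 0,"z": -6,"roll": 0}
    - {"x": -2,"y": -0.7,"z": -5,"roll": 0}
    - {"x": -3,"y": -0.7,"z": -5,"roll": 0}
    - {"x": 0,"y": 0,"z": -3,"roll": 0}
    - {"x": 0,"y": 0,"z": 0,"roll": 0}

```text
time: 20.42
eef_pos: [654.6, -7.9, 280.5]
ee_rot: [0.003, -0.658, 0.753, -0.002]
ft_force: [0.4, 0.5, -1.4]
gripper_width: 0.641
gripper_force: 0.0
```

```bash
python3 chk.py w6
```

```text
20.425 [654.59949716  -7.90360486 280.49175864]
tcp board 67.46079235095904 19.786490098929466
y 50 panel x [ 20.3 117. ]
y 80 panel x [ 19.3 116.9]
y 105 panel x [ 19.7 116.9]
y 130 panel x [ 20.4 117.6]
y 155 panel x [ 19.4 116.9]
x 30 top y [[36.8, 168.2], [4.7, 34.7]]
x 50 top y [[36.2, 168.3], [4.9, 34.7]]
x 70 top y [[36.7, 167.8], [4.7, 34.7]]
x 90 top y [[36.2, 168.3], [4.7, 34.6]]
x 110 top y [[40.5, 168.4]]
```

View pics/w6.png

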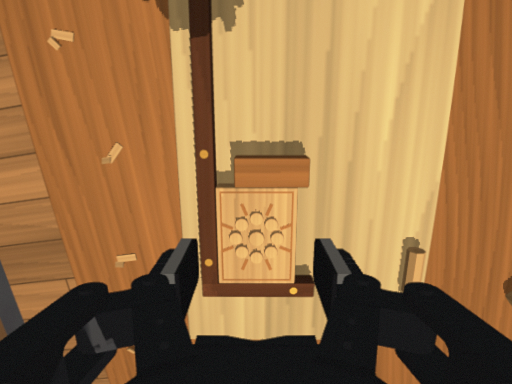

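The picture shows the batten at (272,172), flat on the panel's right side. The panel is still in the corner, with its left edge at column 216 on the far fence and its bottom at row 283 on the left fence.

```bash
python3 -c "
from plant import sign_off;print(sign_off())"
```

```text
the job is handed in; nothing more can be done
None
```

The job is handed in at about 20 s: the panel sits in the corner against both fences and the batten lies along its right-hand side, each within about 1 mm on the last wrist view; I never pushed the gouges, mallet or stone.

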